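# Move a duct from the gluing nest to the locking cradle

## Robot

A 6-joint arm with a two-finger parallel gripper is mounted at the origin on a cart in front of the work surface, level with it; the furniture and walls round the work are solid. World frame = base frame: x ahead of the robot, y to its left, z up, the work surface at z = 0. Lengths are in m, angles in rad, forces in N, time in s.
With the tool pointing down it reaches from about 0.3 to 0.875 m from the base axis. Payload 6.4 kg.
Tool frame: the origin (TCP) lies between the finger pads; the fingertips stand 25 mm ahead of it and the grasp point (between the pads) lies 6 mm ahead of it; z points along the fingers, y is the line along which they close (so a half turn about z gives the same grasp; the last joint's range is limited). The gripper opens to 85 mm and grips with 20 to 120 N. Pads are 22 mm wide; open, the fingers measure 114 mm over their backs; the gripper's body (76 mm by 85 mm) begins 54 mm behind the grasp point. The pads swing forward as they close: fully open they stand 13 mm farther back than shut.
Start: joints at [-1.536, 0.181, 1.607, -0, 1.354, -0.206], TCP at [0.137, -0.558, 0.256] pointing down, gripper open.
Joint ranges: [-2.99, 2.99], [-0.89, 2.07], [0.3, 2.58], [-1.14, 4.28], [0, 2.63], [-3.12, 3.12]. Speed limits (rad/s): [2.57, 2.57, 3.01, 3.14, 3.14, 3.14].

## Interface

Orientations are given as a unit quaternion [w, x, y, z].
In Python, from bench import ctrl gives the robot as it stands.
- The arm moves only by the tool servo_tool, never from a script. Its argument "series" is text: rows parted by semicolons, each of 7 numbers parted by spaces: the gripper command: -1 is fully open, 1 is shut, values between are in proportion, then the shift along the tool's x, y, z in m, then the turn, a rotation vector about the tool's x, y, z in degrees. A call has 1 to 12 rows; each row is the pose to reach, as a shift and turn from the pose commanded when the call began, along the tool's axes at that moment; what a row does not reach only later rows make up. A row lasts 1/12 s, in which the tool goes at most 41.7 mm and 7.16 degrees, less where a joint would pass 70% of its speed; a pose out of reach is approached as far as the arm can. A call with a gripper value outside its range is refused whole. The fingers move at their own pace and stop on an object; the grip force is fixed at half the most. Time passes only in rows, so rows that repeat a pose let the fingers close. It gives the time, the measured TCP pose, the force, the opening and the grip force at its end, in the units of the state.
- ctrl.get_obs(): the state, without advancing time (a new reading comes with each control period).
- ctrl.camera(name): name is "scene" or "top" or "wrist"; returns a dict with "img" (420x560x3 uint8, red, green, blue), "z_map" (420x560 float32, m along the optical axis (not along the pixel's ray), 0 where there is no reading), "fovy" (degrees; the focal length in pixels is half the picture's height over the tangent of half this angle, whatever the lens; pixels are square), "cx", "cy" (the principal point, pixels), "extrinsics" (4x4, takes a point from camera to world coordinates); the wrist camera has in their place "T_tool_cam" (4x4, takes a point from camera to tool coordinates, whose origin is the TCP and whose axes are the flange's). Camera axes: x right, y down, z forward; pixel columns grow to the right and rows downward; lengths in m; the calibration is good to about 2 mm. The wrist camera is an equidistant fisheye: a pixel r from the principal point sees the ray r / f radians off the axis. A picture is of the moment at which its call begins: read the wrist's pose just before it.
- ctrl.hand_in(): hands the job in; it is judged then, once.
The state is a dict: "time_s": time; "q": joint angles; "dq": joint speeds; "joint_efforts": joint torques, N m; "eef_pos": TCP position; "eef_rot": TCP orientation; "wrist_force": force on the tool from outside, world axes, zero at the start; "torque": the same for the moment, N m; "opening": opening from 0.0 (shut) to 1.0 (fully open); "grasp_force": force on a finger pad.
Only numpy, scipy, OpenCV 4.12 (cv2) and the standard library are available. Lean on these libraries where they do the work, as an engineer would, in place of code of your own. Each camera call takes 0.05 s, during which the arm holds its last target. There are 200 camera calls.

## Task

Slide the black duct that stands in the low gluing nest forward from under its overhanging lips, lift it clear, stand it on the raised cradle and slide it back under the cradle's lips until it is fully home against the back stop. Then take the T-handled lock key from its stand, put its T-head down through the cradle's slot in front of the duct until the collar sits flat, turn it a quarter turn so that it locks across the slot, and let go. Keep the duct upright and leave the spare ducts, the glue bottle and the tape roll undisturbed.

Things in the scene. Friction and masses are not known exactly. Their poses are not given: they have to be found in the camera images.
- duct: Duct to move: black open-topped hollow rectangular tube, 110 mm high, 0.12 kg. Foot flange 82 x 132 mm, 12 mm high; above it 68 mm wide (own x) and 118 mm long (own y) over the outside. Origin: centre of underside, z up. Starts in the nest, long side along the nest's x, 1 to 9 mm off the back stop. Grip across the 68 mm, 60 to 85 mm up. Either end may lead.
- nest: Gluing nest, fixed: plain slick-coated (friction 0.2) pale aluminium plate 210 x 124 x 12 mm with guides (see nest_home), no slot. Origin: centre of its underside, z up, x along the slide from the open mouth (-x end, roughly towards the robot) to the back stop. The duct's flange is free of the lips, and can be lifted, once the duct's centre is at x < -18 mm.
- nest_home (a point): Where the duct's origin is when against the nest's back stop: x = +27 mm of the nest, on the plate. Axes as the nest. Here, x: side rails 88 mm apart inside, 15 mm high, x = +8 to +76; flared lead-ins x = -19 to +9, 100 mm wide at the mouth; back stop face x = +66. 6 mm thick lips, underside 15 mm above plate, overhang the rails by 6.5 mm (x = +21 to +76) and the stop by 5 mm.
- cradle: Raised cradle, fixed, slick like the nest: pale aluminium deck 210 x 124 mm, 8 mm thick, top 32 mm above the bench, hollow beneath, dark side beams. Origin: centre of its underside, z up, x from its mouth (-x end, roughly towards the robot) to its back stop. Starts empty. A duct set down with its centre at x = -60 mm stands just before the lead-ins, over the slot, and slides back from there.
- cradle_home (a point): Where the duct's origin is when fully home against the cradle's back stop: x = +27 mm of the cradle, on the deck top. Axes as the cradle. Rails, lead-ins, back stop and lips lie about this point exactly as about nest_home.
- key_slot (a point): Centre of the cradle's slot, at deck top (x = -66 mm of the cradle). The slot goes through the deck, 50 mm long along the cradle's x and 18 mm wide. Axes as the cradle.
- lock_key: Upright steel key, 0.18 kg. Origin: centre of the underside of its collar (40 mm diameter, 10 thick). T-head 44 (own x) x 12 mm, 11.5 to 19.5 mm below origin. Handle bar 70 (own x) x 14 mm, 133 to 157 mm above origin, parallel to the T-head: grip across the 14 mm. Seated, the collar rests on the deck, 7 mm clear of a duct that is home; turns either way; locked with its x across the slot.
- key_stand: Fixed grey plastic block 76 x 56 x 32 mm in which the key stands, with a slot 52 mm along its x and 22 mm wide; the key's collar rests on its top, 32 mm above the bench. Lift the key straight up 25 mm or more to clear it. Origin: centre of its underside.
- duct_a: Spare duct, same shape as the duct to move, standing at the far side of the bench: leave alone. Origin: centre of its underside.
- duct_b: Spare duct, same shape, standing at the right: leave alone. Origin: centre of its underside.
- glue_bottle: White glue bottle with a red cone tip, 42 mm diameter, 119 mm high, upright: leave alone. Origin: centre of its underside.
- tape_roll: Roll of white tape, 72 mm diameter, 20 mm high, lying flat: leave alone. Origin: centre of its underside.
Mind the look-alikes: they are no part of the job. Leave any yellow look-alike of the lock_key alone.

How it is judged:
By the outcome, as a careful person would: the job done as asked, in the order asked, and still so for the second after the job is handed in, with the robot touching nothing.
It also fails if it takes over 61 s, if anything falls off the work surface, if the arm or the gripper's body presses on something with over 40 N, if the wrist force passes 120 N, or if a joint passes its speed limit or range.

## Working session

There is one attempt and no reset: what is moved stays moved. The work goes in short steps, Python scripts to look and compute and a tool call to move; the robot and the scene stay as the last step left them, time stands still between calls to the robot, and variables do not carry over. Pictures are saved under pics/ and viewed, at most 11 in all, crops included, and the job is handed in when it is done.

Besides the shell and the picture viewer there is one more tool, called after "Request:" by a JSON object that holds its "method" and its "body", one argument or row to a line. servo_tool: Moves the arm, as the interface text tells. Its arguments: {"type":"object","properties":{"series":{"type":"string"}},"required":["series"]}

```bash
ls; mkdir -p pics; cat > h.py <<'E'
import numpy as np, cv2
from bench import ctrl
from scipy.spatial.transform import Rotation as R
def cam(n):
    o=ctrl.get_obs(); c=ctrl.camera(n); im=c["img"]; h=im.shape[0]
    c["f"]=h/2/np.tan(np.radians(c["fovy"])/2)
    if n=="wrist":
        w,x,y,z=o["eef_rot"]; T=np.eye(4); T[:3,:3]=R.from_quat([x,y,z,w]).as_matrix(); T[:3,3]=o["eef_pos"]
        c["T"]=T@c["T_tool_cam"]
    else: c["T"]=c["extrinsics"]
    c["n"]=n
    return c
def rays(c,uv):
    uv=np.atleast_2d(np.asarray(uv,float)); d=(uv-[c["cx"],c["cy"]])/c["f"]
    if c["n"]=="wrist":
        r=np.linalg.norm(d,axis=1)+1e-12; v=np.c_[d*(np.sin(r)/r)[:,None],np.cos(r)]
    else: v=np.c_[d,np.ones(len(d))]
    return v@c["T"][:3,:3].T
def onplane(c,uv,z):
    v=rays(c,uv); o=c["T"][:3,3]; return o+v*((z-o[2])/v[:,2])[:,None]
def cloud(c):
    h,w=c["z_map"].shape; u,v=np.meshgrid(np.arange(w),np.arange(h)); uv=np.c_[u.ravel(),v.ravel()]
    d=rays(c,uv); zc=d@c["T"][:3,2]; P=c["T"][:3,3]+d*(c["z_map"].ravel()/np.maximum(zc,1e-6))[:,None]
    P[c["z_map"].ravel()==0]=np.nan
    return P.reshape(h,w,3)
def save(n,im,s=1):
    cv2.imwrite("pics/"+n+".png",cv2.resize(im[:,:,::-1],None,fx=s,fy=s,interpolation=cv2.INTER_CUBIC))
E
python3 - <<'E'
from h import *
o=ctrl.get_obs(); print({k:np.round(v,3) for k,v in o.items()})
for n in("top","scene"):
    c=cam(n); save(n+"0",c["img"],1.4); print(n,c["fovy"],np.round(c["T"],3).tolist())
    np.savez(n+"0.npz",img=c["img"],P=cloud(c))
E
```

```text
pics
{'time_s': np.float64(0.0), 'q': array([-1.536,  0.182,  1.608,  0.   ,  1.354, -0.206]), 'dq': array([-0.001, -0.   ,  0.001,  0.001,  0.   ,  0.001]), 'joint_efforts': array([-0.0000e+00, -4.4487e+01, -3.5134e+01, -0.0000e+00,  9.0000e-03,
       -0.0000e+00]), 'eef_pos': array([ 0.137, -0.558,  0.255]), 'eef_rot': array([-0.001,  0.993,  0.12 ,  0.   ]), 'wrist_force': array([-0.233,  0.918, -0.063]), 'torque': array([ 0.015, -0.063,  0.009]), 'grasp_force': np.float64(0.0), 'opening': np.float64(0.999)}
top 53.127002754746755 [[0.002, -0.997, 0.079, 0.482], [-1.0, -0.004, -0.022, -0.244], [0.023, -0.079, -0.997, 1.185], [0.0, 0.0, 0.0, 1.0]]
scene 56.75909783998311 [[-0.757, -0.339, 0.558, 0.064], [-0.653, 0.411, -0.636, 0.345], [-0.014, -0.846, -0.532, 0.556], [0.0, 0.0, 0.0, 1.0]]
```

View pics/top0.png

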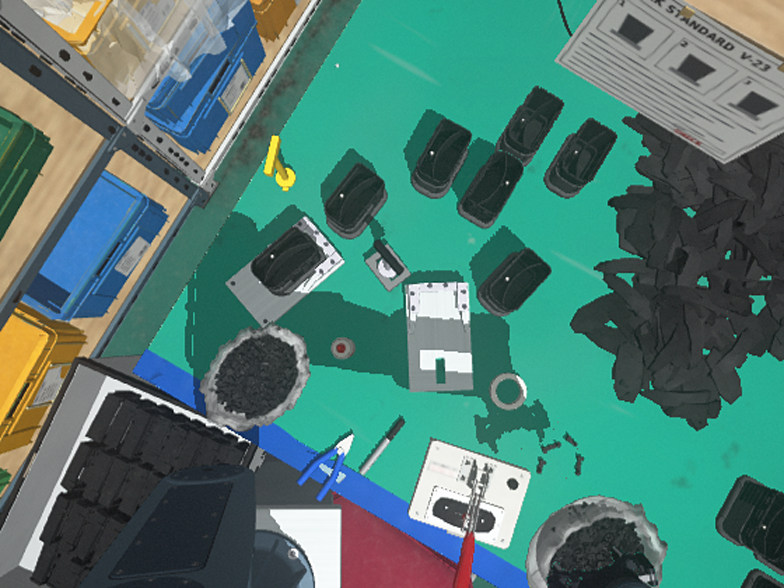

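View pics/scene0.png

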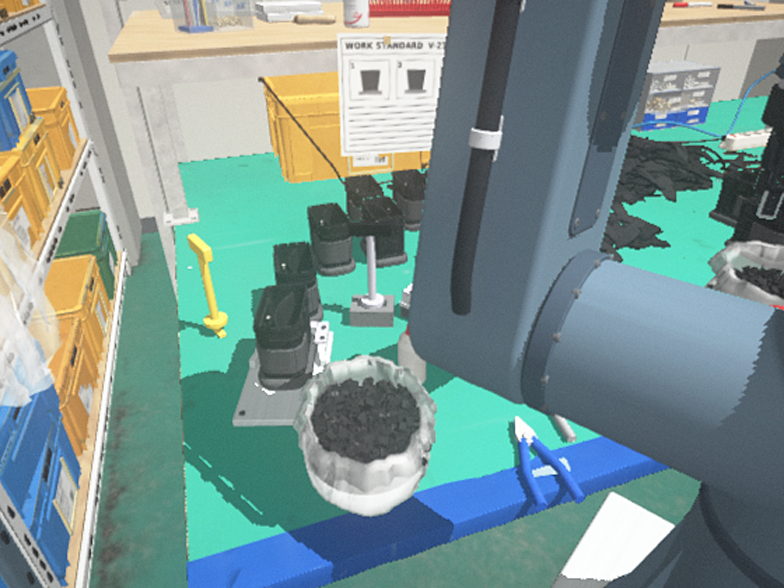

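The top view shows:
- The nest with the duct at (288,262), the cradle at (440,335), and the steel key in its stand at (385,262).
- The yellow look-alike at (280,165), which isn't the key because the key is steel.
- Several spare ducts, of which (355,195) and (515,280) are the nearest to the work.

Next I measure the parts from depth and colour.

```bash
python3 - <<'E'
from h import *
d=np.load("top0.npz");P=d["P"];im=d["img"]
def sel(name,c,r,zlo,zhi,extra=None):
    # c in displayed pixels
    v,u=np.mgrid[:420,:560]; m=(np.hypot(u-c[0]/1.4,v-c[1]/1.4)<r/1.4)&(P[...,2]>zlo)&(P[...,2]<zhi)
    if extra is not None: m&=extra
    n,l,s,_=cv2.connectedComponentsWithStats(m.astype(np.uint8)); k=1+np.argmax(s[1:,4]); q=P[l==k]
    rr=cv2.minAreaRect((q[:,:2]*1000).astype(np.float32)); print(name,len(q),"z",np.round(np.percentile(q[:,2],[5,50,95]),4),np.round(np.array(cv2.boxPoints(rr)),1).tolist(),np.round(rr[0],1),np.round(rr[1],1))
g=im.astype(int); grey=(g.max(2)-g.min(2)<25)
print(np.nanmedian(P[200:250,380:400,2]))
sel("nest",(288,270),85,.006,.04,grey)
sel("cradle",(438,336),75,.022,.065,grey)
sel("duct",(288,262),50,.105,.14)
sel("keybar",(385,255),30,.165,.21)
sel("stand",(385,265),35,.02,.05)
for n,c in dict(a=(355,195),b=(515,280),c=(440,155),d=(490,190)).items(): sel(n,c,45,.09,.13)
sel("bottle",(343,348),20,.08,.15)
sel("bowl",(255,378),60,.02,.3)
s=im[140:300,155:360]; save("crop1",s,3.5)
E
```

```text
-3.3595553100118636e-05
nest 1875 z [0.0084 0.0132 0.0348] [[499.3999938964844, -6.0], [636.2999877929688, -164.0], [729.0, -83.69999694824219], [592.2000122070312, 74.30000305175781]] [614.2 -44.8] [122.7 209. ]
cradle 3295 z [0.0285 0.0323 0.0539] [[379.8999938964844, -293.1000061035156], [384.70001220703125, -416.29998779296875], [594.0999755859375, -408.29998779296875], [589.2999877929688, -285.1000061035156]] [ 487.  -350.7] [209.5 123.3]
duct 324 z [0.1058 0.1147 0.1232] [[562.5, -40.599998474121094], [643.9000244140625, -126.4000015258789], [694.5, -78.30000305175781], [613.0999755859375, 7.5]] [628.5 -59.4] [ 69.8 118.3]
keybar 189 z [0.174  0.1876 0.1909] [[591.5999755859375, -267.29998779296875], [600.7000122070312, -278.0], [653.0999755859375, -233.5], [643.9000244140625, -222.6999969482422]] [ 622.3 -250.4] [68.7 14.1]
stand 378 z [0.028  0.0323 0.0434] [[576.0, -251.60000610351562], [610.4000244140625, -295.8999938964844], [670.5999755859375, -249.3000030517578], [636.2000122070312, -204.89999389648438]] [ 623.3 -250.4] [76.2 56.1]
a 374 z [0.0907 0.1006 0.1111] [[680.0,
[... 525 characters left out ...]
99938964844]] [ 833.4 -353.3] [ 70.  118.1]
d 358 z [0.091  0.1009 0.1114] [[706.9000244140625, -451.1000061035156], [808.5999755859375, -512.9000244140625], [844.9000244140625, -453.1000061035156], [743.2000122070312, -391.3999938964844]] [ 775.9 -452.1] [ 69.9 119. ]
bottle 134 z [0.0806 0.0846 0.1166] [[442.5, -156.1999969482422], [457.29998779296875, -185.1999969482422], [487.3999938964844, -169.8000030517578], [472.6000061035156, -140.8000030517578]] [ 465. -163.] [33.9 32.5]
bowl 4321 z [0.0537 0.0743 0.0943] [[276.6000061035156, -37.29999923706055], [466.1000061035156, -131.5], [544.4000244140625, 25.899999618530273], [354.8999938964844, 120.0999984741211]] [410.5  -5.7] [175.9 211.6]
```

View pics/crop1.png

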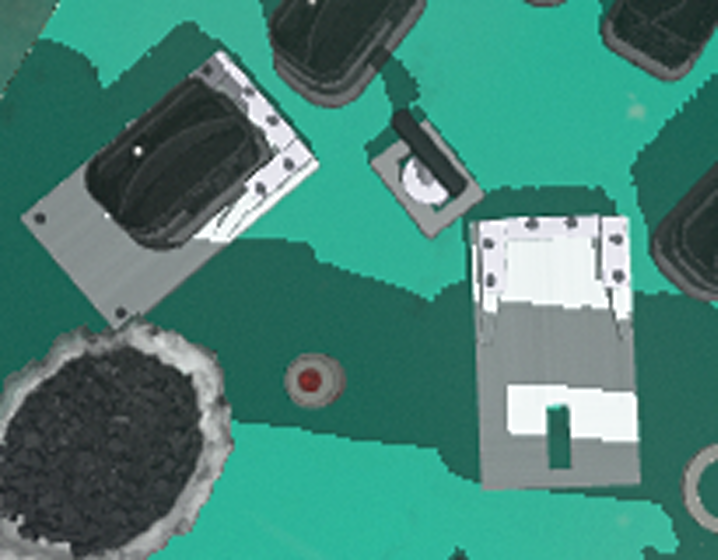

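```bash
cat > go.py <<'E'
import sys
from h import *
# go.py x y z(mm, TCP) yaw(deg of tool x): print shift (m, tool axes) and turn
o=ctrl.get_obs(); w,x,y,z=o["eef_rot"]; A=R.from_quat([x,y,z,w])
def go(X,Y,Z,yaw):
    B=R.from_euler("z",yaw,degrees=True)*R.from_quat([1,0,0,0])
    print("shift",np.round(A.inv().apply(np.array([X,Y,Z])/1000-o["eef_pos"]),4),"turn",np.round((A.inv()*B).as_rotvec(degrees=True),2),"| now",np.round(o["eef_pos"],4),"yaw",np.round(np.degrees(np.arctan2(A.as_matrix()[1,0],A.as_matrix()[0,0])),2),"f",np.round(o["wrist_force"],1),"op",round(float(o["opening"]),3),"gf",round(float(o["grasp_force"]),1),"t",round(float(o["time_s"]),2))
if __name__=="__main__": go(*map(float,sys.argv[1:5]))
E
python3 go.py 628 -59 255 -48.5
```

```text
shift [ 0.5957 -0.3675  0.0012] turn [-9.00e-02  3.00e-02  6.23e+01] | now [ 0.1371 -0.558   0.2555] yaw 13.8 f [ 0.2  0.4 -0.5] op 1.001 gf 0.0 t 0.1
```

Request:
{"method": "servo_tool", "body": {
  "series": "-1 0.596 -0.3675 0 0 0 62.3;-1 0.596 -0.3675 0 0 0 62.3;-1 0.596 -0.3675 0 0 0 62.3;-1 0.596 -0.3675 0 0 0 62.3;-1 0.596 -0.3675 0 0 0 62.3;-1 0.596 -0.3675 0 0 0 62.3;-1 0.596 -0.3675 0 0 0 62.3;-1 0.596 -0.3675 0 0 0 62.3;-1 0.596 -0.3675 0 0 0 62.3;-1 0.596 -0.3675 0 0 0 62.3;-1 0.596 -0.3675 0 0 0 62.3;-1 0.596 -0.3675 0 0 0 62.3"
}}

```text
time_s: 1.1
eef_pos: [0.4692, -0.221, 0.2561]
eef_rot: [-0.0, 0.912, -0.411, -0.0]
wrist_force: [0.3, -0.4, -0.2]
opening: 1.0
grasp_force: 0.0
```

```bash
python3 go.py 628 -59 255 -48.5
```

```text
shift [-0.0162 -0.2263  0.0011] turn [ 0.    0.01 -0.03] | now [ 0.4692 -0.221   0.2561] yaw -48.53 f [ 0.3 -0.4 -0.2] op 1.0 gf 0.0 t 1.1
```

Request:
{"method": "servo_tool", "body": {
  "series": "-1 -0.016 -0.226 0 0 0 0;-1 -0.016 -0.226 0 0 0 0;-1 -0.016 -0.226 0 0 0 0;-1 -0.016 -0.226 0 0 0 0;-1 -0.016 -0.226 0 0 0 0;-1 -0.016 -0.226 0 0 0 0;-1 -0.016 -0.226 0 0 0 0;-1 -0.016 -0.226 0 0 0 0;-1 -0.016 -0.226 0 0 0 0"
}}

```text
time_s: 1.85
eef_pos: [0.6263, -0.0615, 0.2557]
eef_rot: [0.0, 0.912, -0.411, -0.001]
wrist_force: [-0.2, 0.1, -0.6]
opening: 0.998
grasp_force: 0.0
```

```bash
python3 go.py 628 -59 255 -48.5; python3 - <<'E'
from h import *
c=cam("wrist"); P=cloud(c); save("w1",c["img"],1.4); np.savez("w1.npz",img=c["img"],P=P)
print(np.round(c["T_tool_cam"],3).tolist(),c["fovy"])
m=(P[...,2]>.112)&(P[...,2]<.13)&(np.hypot(P[...,0]-.628,P[...,1]+.06)<.085)
q=P[m]; print(len(q)); 
if len(q)>20:
    r=cv2.minAreaRect((q[:,:2]*1000).astype(np.float32)); print(r,np.percentile(q[:,2],[10,50,90])); print(cv2.boxPoints(r))
g=c["img"].astype(int); m=(P[...,2]>.005)&(P[...,2]<.04)&(np.hypot(P[...,0]-.614,P[...,1]+.045)<.14)&(g.max(2)-g.min(2)<25)&(g.min(2)>60)
q=P[m]; r=cv2.minAreaRect((q[:,:2]*1000).astype(np.float32)); print("nest",r,cv2.boxPoints(r))
E
```

```text
shift [-0.0007 -0.0029  0.0007] turn [ 0.07  0.05 -0.01] | now [ 0.6263 -0.0615  0.2557] yaw -48.51 f [-0.2  0.1 -0.6] op 0.998 gf 0.0 t 1.85
[[-0.001, -0.952, -0.308, 0.078], [1.0, -0.001, -0.002, 0.0], [0.002, -0.308, 0.952, -0.118], [0.0, 0.0, 0.0, 1.0]] 65.70646984690485
1978
((627.7788696289062, -58.64788055419922), (71.11726379394531, 118.71405792236328), 41.69078826904297) [0.11340802 0.11946899 0.12273184]
[[ 561.7467    -37.973724]
 [ 640.7046   -126.62286 ]
 [ 693.81104   -79.32204 ]
 [ 614.85315     9.327103]]
nest ((592.2694702148438, -68.44306945800781), (189.6348876953125, 269.9335021972656), 41.07550048828125) [[ 432.11157   -28.999222]
 [ 609.47217  -232.48709 ]
 [ 752.42737  -107.88692 ]
 [ 575.0668     95.60095 ]]
```

View pics/w1.png

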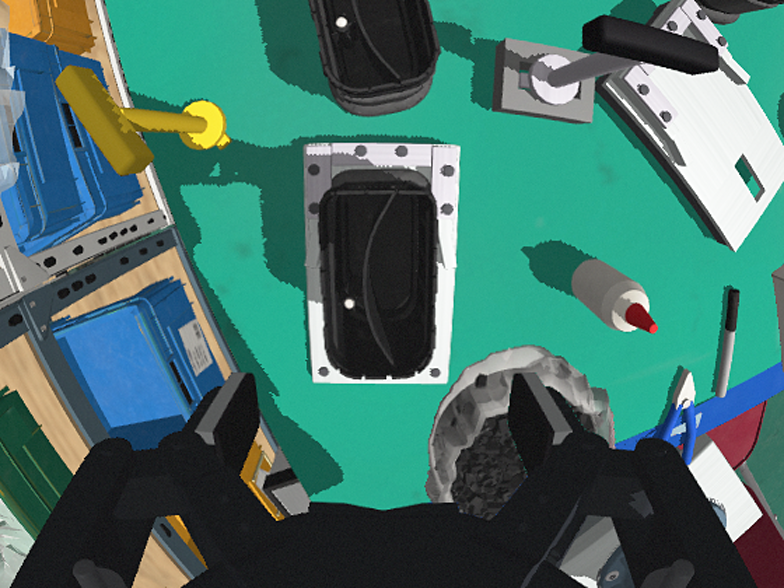

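Request:
{"method": "servo_tool", "body": {
  "series": "-1 0 -0.0025 0.04 0 0 0;-1 -0.001 -0.0025 0.08 0 0 0;-1 -0.001 -0.0025 0.12 0 0 0;-1 -0.001 -0.0025 0.145 0 0 0;-1 -0.001 -0.0025 0.163 0 0 0;-1 -0.001 -0.0025 0.163 0 0 0;-1 -0.001 -0.0025 0.163 0 0 0"
}}

```text
time_s: 2.48
eef_pos: [0.6271, -0.0597, 0.0928]
eef_rot: [0.0, 0.911, -0.412, -0.001]
wrist_force: [0.3, -0.2, 0.6]
opening: 1.001
grasp_force: 0.0
```

```bash
python3 go.py 627.8 -58.7 93 -48.5
```

```text
shift [-0.0002 -0.0012 -0.0002] turn [ 0.07  0.1  -0.11] | now [ 0.6271 -0.0597  0.0928] yaw -48.61 f [ 0.3 -0.2  0.6] op 1.001 gf 0.0 t 2.48
```

Request:
{"method": "servo_tool", "body": {
  "series": "1 0 -0.001 0 0 0 0;1 0 -0.001 0 0 0 0;1 0 -0.001 0 0 0 0;1 0 -0.001 0 0 0 0;1 0 -0.001 0 0 0 0;1 0 -0.001 0 0 0 0;1 0 -0.001 0 0 0 0;1 0 -0.001 0 0 0 0"
}}

```text
time_s: 3.15
eef_pos: [0.6303, -0.0589, 0.096]
eef_rot: [0.0, 0.912, -0.411, 0.002]
wrist_force: [-2.2, -2.6, 7.8]
opening: 0.792
grasp_force: 68.3
```

```bash
python3 go.py 627.8 -58.7 93 -48.5
```

```text
shift [-0.0018  0.0017  0.003 ] turn [-0.09 -0.22 -0.02] | now [ 0.6303 -0.0589  0.096 ] yaw -48.52 f [-2.2 -2.6  7.8] op 0.792 gf 68.3 t 3.15
```

Request:
{"method": "servo_tool", "body": {
  "series": "1 0 0 -0.003 0 0 0;1 -0.005 0 -0.003 0 0 0;1 -0.011 0 -0.003 0 0 0;1 -0.018 0 -0.003 0 0 0;1 -0.026 0 -0.003 0 0 0;1 -0.034 0 -0.003 0 0 0;1 -0.042 0 -0.003 0 0 0;1 -0.048 0 -0.003 0 0 0;1 -0.05 0 -0.003 0 0 0;1 -0.05 0 -0.003 0 0 0"
}}

```text
time_s: 3.98
eef_pos: [0.5953, -0.0198, 0.0963]
eef_rot: [-0.0, 0.912, -0.41, -0.0]
wrist_force: [-0.0, -0.6, -1.1]
opening: 0.787
grasp_force: 67.8
```

```bash
python3 go.py 594 -22 96 -48.5; python3 - <<'E'
from h import *
c=cam("wrist"); P=cloud(c); save("w2",c["img"],1.4)
m=(P[...,2]>.112)&(P[...,2]<.14)&(np.hypot(P[...,0]-.594,P[...,1]+.022)<.085)
q=P[m]; r=cv2.minAreaRect((q[:,:2]*1000).astype(np.float32)); print(r,np.percentile(q[:,2],[10,50,90]))
E
```

```text
shift [0.0008 0.0024 0.0003] turn [0.01 0.02 0.04] | now [ 0.5953 -0.0198  0.0963] yaw -48.46 f [-0.  -0.6 -1.1] op 0.787 gf 67.8 t 3.98
((608.8560180664062, -34.561859130859375), (132.61862182617188, 75.27350616455078), 41.47409439086914) [0.11492997 0.1234206  0.13559124]
```

View pics/w2.png

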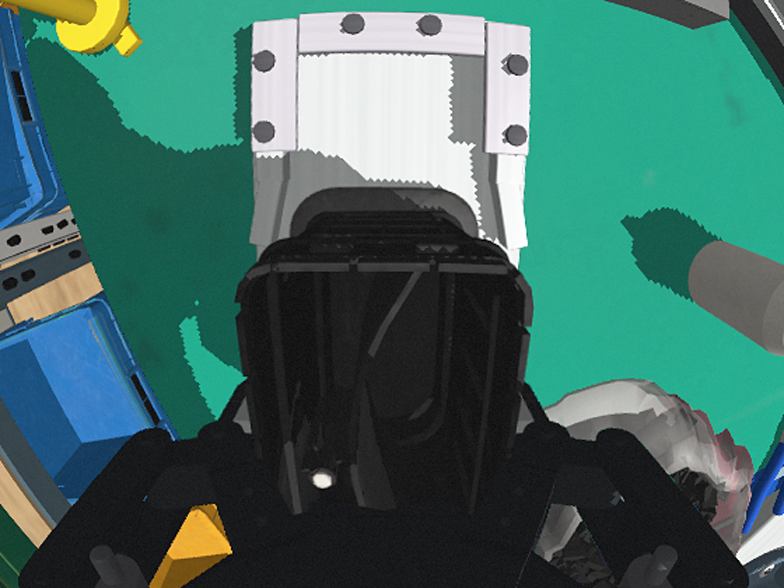

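The duct's flange end is at (385,190), clear of the lip ends at row 150. I can lift it.

Request:
{"method": "servo_tool", "body": {
  "series": "1 0 0 -0.01 0 0 0;1 0 0 -0.03 0 0 0;1 0 0 -0.06 0 0 0;1 0 0 -0.1 0 0 0;1 0 0 -0.14 0 0 0;1 0 0 -0.15 0 0 0;1 0 0 -0.15 0 0 0"
}}

```text
time_s: 4.62
eef_pos: [0.5984, -0.0214, 0.252]
eef_rot: [-0.001, 0.912, -0.411, 0.005]
wrist_force: [0.5, 0.5, -0.9]
opening: 0.788
grasp_force: 67.8
```

```bash
python3 go.py 424 -353 246 2.2
```

```text
shift [0.1329 0.3503 0.0051] turn [ -0.09  -0.55 -50.72] | now [ 0.5984 -0.0214  0.252 ] yaw -48.52 f [ 0.5  0.5 -0.9] op 0.788 gf 67.8 t 4.62
```

Request:
{"method": "servo_tool", "body": {
  "series": "1 0.008 0.02 0 0 0 -3;1 0.02 0.055 0 0 0 -8;1 0.034 0.09 0 0 0 -13;1 0.048 0.126 0 0 0 -18;1 0.062 0.164 0 0 0 -23;1 0.076 0.2 0 0 0 -28;1 0.09 0.236 0 0 0 -34;1 0.104 0.272 0 0 0 -40;1 0.116 0.306 0 0 0 -45;1 0.125 0.33 0 0 0 -48.5;1 0.131 0.345 0 0 0 -50.7;1 0.133 0.35 0 0 0 -50.7"
}}

```text
time_s: 5.62
eef_pos: [0.4196, -0.3539, 0.2443]
eef_rot: [-0.001, 1.0, 0.018, -0.001]
wrist_force: [-1.3, 0.2, -0.5]
opening: 0.788
grasp_force: 67.7
```

```bash
python3 go.py 424 -353 246 2.2;  python3 - <<'E'
from h import *
o=ctrl.get_obs()
c=cam("wrist"); P=cloud(c); save("w3",c["img"],1.4); np.savez("w3.npz",img=c["img"],P=P)
m=(abs(P[...,2]-.032)<.004)&(abs(P[...,0]-.487)<.13)&(abs(P[...,1]+.35)<.09)
q=P[m]; r=cv2.minAreaRect((q[:,:2]*1000).astype(np.float32)); print(r,cv2.boxPoints(r))
m=(P[...,2]>.045)&(P[...,2]<.06)&(abs(P[...,0]-.5)<.13)&(abs(P[...,1]+.35)<.09)
q=P[m]; r=cv2.minAreaRect((q[:,:2]*1000).astype(np.float32)); print("lips",len(q),r,cv2.boxPoints(r))
E
```

```text
shift [ 0.0044 -0.0007 -0.0017] turn [-0.12  0.13 -0.13] | now [ 0.4196 -0.3539  0.2443] yaw 2.07 f [-1.3  0.2 -0.5] op 0.788 gf 67.7 t 5.62
((536.1005249023438, -350.744873046875), (154.34251403808594, 179.30751037597656), 1.2398366928100586) [[ 457.00745 -262.78192]
 [ 460.8872  -442.04742]
 [ 615.1936  -438.70782]
 [ 611.31384 -259.44232]]
lips 4598 ((542.0692138671875, -364.66217041015625), (97.87164306640625, 152.83819580078125), 1.8059278726577759) [[ 490.74945 -289.8232 ]
 [ 495.56598 -442.58548]
 [ 593.389   -439.50113]
 [ 588.57245 -286.73886]]
```

View pics/w3.png

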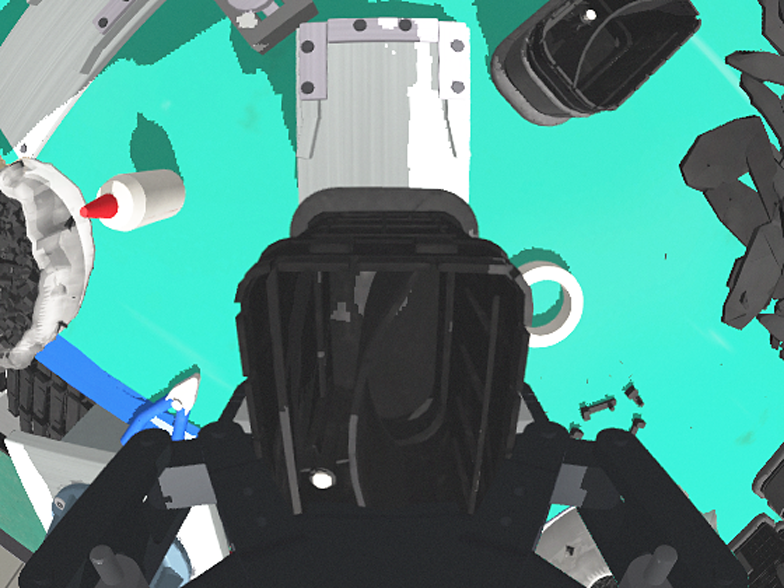

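The cradle is in line with the duct. I check its lateral position and yaw from the lip bolts at (307,46), (458,46), (307,88) and (458,88).

```bash
python3 - <<'E'
from h import *
c=cam("wrist")
p=onplane(c,np.array([(307,46),(458,46),(307,88),(458,88)])/1.4,.054)*1000; print(np.round(p,1))
a=(p[0]+p[1])/2;b=(p[2]+p[3])/2; print("mid",a,b,"yaw", np.degrees(np.arctan2(*(p[0]-p[2])[1::-1])),np.degrees(np.arctan2(*(p[1]-p[3])[1::-1])), "across",np.degrees(np.arctan2(*(p[0]-p[1])[1::-1]))-90)
# cradle axis y at mid x per top estimate
print([-350.7+(q[0]-487)*np.tan(np.radians(2.2)) for q in (a,b)])
# flange front edge midpoint
w=c["img"]; 
E
python3 go.py 424 -353 246 2.2
```

```text
[[ 569.6 -296.6   54. ]
 [ 572.8 -397.3   54. ]
 [ 540.  -297.7   54. ]
 [ 543.2 -398.2   54. ]]
mid [ 571.23416086 -346.95264371   54.        ] [ 541.57542868 -347.93166328   54.        ] yaw 2.0406023747737763 1.7404115751188522 across 1.8165375934002128
[np.float64(-347.4640499487433), np.float64(-348.6034235108902)]
shift [ 0.0031  0.001  -0.0013] turn [-0.14  0.08 -0.2 ] | now [ 0.4208 -0.3522  0.2447] yaw 2.0 f [-0.   0.3 -0.6] op 0.788 gf 67.7 t 5.72
```

Request:
{"method": "servo_tool", "body": {
  "series": "1 0.005 0 0.015 0 0 0;1 0.005 0 0.045 0 0 0;1 0.005 0 0.075 0 0 0;1 0.005 0 0.1 0 0 0;1 0.005 0 0.115 0 0 0;1 0.005 0 0.122 0 0 0;1 0.005 0 0.125 0 0 0;1 0.005 0 0.127 0 0 0;1 0.005 0 0.128 0 0 0"
}}

```text
time_s: 6.47
eef_pos: [0.4275, -0.352, 0.1191]
eef_rot: [0.001, 1.0, 0.019, 0.001]
wrist_force: [0.0, 0.8, -0.9]
opening: 0.789
grasp_force: 67.7
```

```bash
python3 go.py 426 -352 116 2
```

```text
shift [-0.0015 -0.      0.0031] turn [ 0.07 -0.06  0.22] | now [ 0.4275 -0.352   0.1191] yaw 2.22 f [ 0.   0.8 -0.9] op 0.789 gf 67.7 t 6.47
```

Request:
{"method": "servo_tool", "body": {
  "series": "1 -0.001 0 0.001 0 0 0.2;1 -0.001 0 0.002 0 0 0.2;1 -0.001 0 0.003 0 0 0.2;1 -0.001 0 0.004 0 0 0.2;1 -0.001 0 0.004 0 0 0.2"
}}

```text
time_s: 6.88
eef_pos: [0.4263, -0.3527, 0.1161]
eef_rot: [0.001, 1.0, 0.017, 0.001]
wrist_force: [-3.1, 1.8, 8.5]
opening: 0.789
grasp_force: 68.4
```

```bash
python3 go.py 513 -349 116 2
```

```text
shift [ 0.0868 -0.0007  0.0002] turn [ 0.08 -0.08 -0.02] | now [ 0.4263 -0.3527  0.1161] yaw 1.98 f [-3.1  1.8  8.5] op 0.789 gf 68.4 t 6.88
```

Request:
{"method": "servo_tool", "body": {
  "series": "1 0.004 0 -0.0005 0 0 0;1 0.01 0 -0.0005 0 0 0;1 0.018 -0.0005 -0.0005 0 0 0;1 0.026 -0.0005 -0.0005 0 0 0;1 0.034 -0.0005 -0.0005 0 0 0;1 0.042 -0.0005 -0.0005 0 0 0;1 0.05 -0.0005 -0.0005 0 0 0;1 0.058 -0.0005 -0.0005 0 0 0;1 0.066 -0.0005 -0.0005 0 0 0;1 0.073 -0.0005 -0.0005 0 0 0;1 0.078 -0.0005 -0.0005 0 0 0;1 0.08 -0.0005 -0.0005 0 0 0"
}}

```text
time_s: 7.88
eef_pos: [0.5069, -0.3493, 0.1161]
eef_rot: [0.001, 1.0, 0.018, 0.001]
wrist_force: [-2.7, -1.3, 7.6]
opening: 0.786
grasp_force: 68.6
```

```bash
python3 go.py 513 -349 116 2
```

```text
shift [ 0.0061 -0.0001  0.0001] turn [ 0.11 -0.08  0.01] | now [ 0.5069 -0.3493  0.1161] yaw 2.01 f [-2.7 -1.3  7.6] op 0.786 gf 68.6 t 7.88
```

Request:
{"method": "servo_tool", "body": {
  "series": "1 0.002 0 0 0 0 0;1 0.004 0 0 0 0 0;1 0.006 0 0 0 0 0;1 0.008 0 0 0 0 0;1 0.009 0 0 0 0 0;1 0.009 0 0 0 0 0"
}}

```text
time_s: 8.38
eef_pos: [0.5151, -0.3491, 0.1162]
eef_rot: [0.001, 1.0, 0.017, 0.0]
wrist_force: [-2.7, -0.7, 5.9]
opening: 0.787
grasp_force: 68.4
```

```bash
python3 go.py 513 -349 116 2
```

```text
shift [-0.0021 -0.0002  0.0002] turn [ 0.1  -0.04  0.  ] | now [ 0.5151 -0.3491  0.1162] yaw 2.0 f [-2.7 -0.7  5.9] op 0.787 gf 68.4 t 8.38
```

Request:
{"method": "servo_tool", "body": {
  "series": "1 0.001 0 0 0 0 0;1 0.002 0 0 0 0 0;1 0.003 0 0 0 0 0;1 0.004 0 0 0 0 0;1 0.004 0 0 0 0 0"
}}

```text
time_s: 8.8
eef_pos: [0.5161, -0.3493, 0.1167]
eef_rot: [0.0, 1.0, 0.018, -0.003]
wrist_force: [-17.4, -1.0, 17.9]
opening: 0.79
grasp_force: 69.5
```

```bash
python3 go.py 513 -349 116 2
```

```text
shift [-0.0031 -0.0004  0.0007] turn [0.04 0.35 0.06] | now [ 0.5161 -0.3493  0.1167] yaw 2.06 f [-17.4  -1.   17.9] op 0.79 gf 69.5 t 8.8
```

Request:
{"method": "servo_tool", "body": {
  "series": "1 -0.001 0 -0.0005 0 0 0;1 -0.0015 0 -0.001 0 0 0;-1 -0.0015 0 -0.001 0 0 0;-1 -0.0015 0 -0.001 0 0 0;-1 -0.0015 0 -0.001 0 0 0;-1 -0.0015 0 -0.001 0 0 0;-1 -0.0015 0 -0.001 0 0 0;-1 -0.0015 0 -0.001 0 0 0"
}}

```text
time_s: 9.47
eef_pos: [0.5173, -0.3481, 0.1157]
eef_rot: [-0.0, 1.0, 0.018, 0.0]
wrist_force: [0.5, 0.4, -0.3]
opening: 1.001
grasp_force: 0.0
```

```bash
python3 go.py 516 -349.2 260 2
```

```text
shift [-0.0014  0.0011 -0.1443] turn [-0.01 -0.    0.01] | now [ 0.5173 -0.3481  0.1157] yaw 2.01 f [ 0.5  0.4 -0.3] op 1.001 gf 0.0 t 9.47
```

Request:
{"method": "servo_tool", "body": {
  "series": "-1 -0.001 0.001 -0.02 0 0 0;-1 -0.001 0.001 -0.06 0 0 0;-1 -0.001 0.001 -0.1 0 0 0;-1 -0.001 0.001 -0.14 0 0 0;-1 -0.001 0.001 -0.18 0 0 0;-1 -0.001 0.001 -0.185 0 0 0;-1 -0.001 0.001 -0.185 0 0 0"
}}

```text
time_s: 10.05
eef_pos: [0.5177, -0.3505, 0.3055]
eef_rot: [0.003, 1.0, 0.018, 0.003]
wrist_force: [-0.7, -0.5, -0.5]
opening: 1.0
grasp_force: 0.0
```

```bash
python3 go.py 600 -270 300 40.4; python3 - <<'E'
from h import *
c=cam("wrist"); P=cloud(c); save("w4",c["img"],1.4)
m=(P[...,2]>.13)&(P[...,2]<.16)&(np.hypot(P[...,0]-.516,P[...,1]+.349)<.085)
q=P[m]; r=cv2.minAreaRect((q[:,:2]*1000).astype(np.float32)); print("duct",r,np.percentile(q[:,2],[10,50,90]))
m=(P[...,2]>.165)&(P[...,2]<.21)&(np.hypot(P[...,0]-.622,P[...,1]+.250)<.06)
q=P[m]; r=cv2.minAreaRect((q[:,:2]*1000).astype(np.float32)); print("bar",len(q),r,cv2.boxPoints(r))
E
```

```text
shift [ 0.085  -0.0776  0.0055] turn [  0.44  -0.2  -38.39] | now [ 0.5177 -0.3505  0.3055] yaw 2.01 f [-0.7 -0.5 -0.5] op 1.0 gf 0.0 t 10.05
duct ((513.6123046875, -348.5494384765625), (117.80197143554688, 70.7543716430664), 1.4063310623168945) [0.13092278 0.13747012 0.14248434]
bar 1918 ((621.4015502929688, -250.3892364501953), (69.7922134399414, 14.972312927246094), 40.35718536376953) [[ 589.9623  -267.28162]
 [ 599.6576  -278.69083]
 [ 652.8408  -233.49686]
 [ 643.1455  -222.08765]]
```

View pics/w4.png

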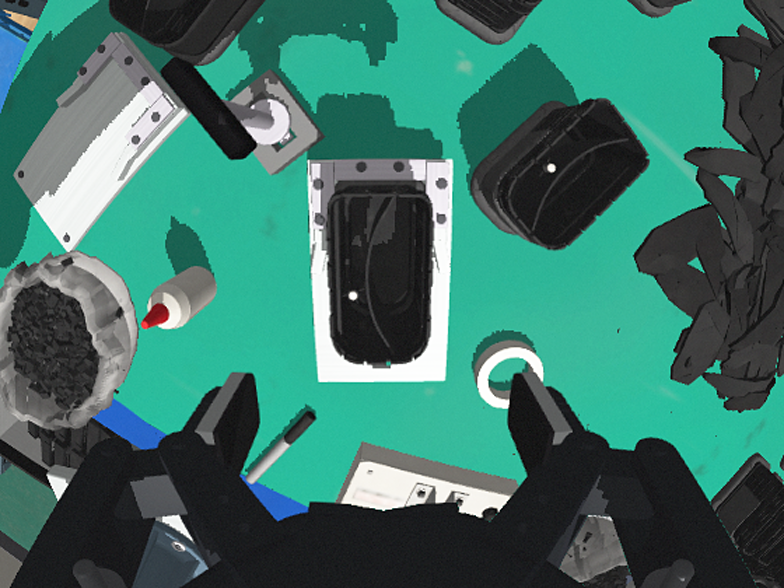

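The duct is home in the cradle, its front under the stop lip near (365,170). The steel key's bar is at (210,110). The yellow one is out of view, so there's no confusion between them.

```bash
python3 go.py 621.7 -250.4 300 40.4
```

```text
shift [ 0.1084 -0.0955  0.0023] turn [  0.17  -0.08 -38.4 ] | now [ 0.5167 -0.3496  0.3023] yaw 2.0 f [-0.  -0.9 -2.1] op 0.998 gf 0.0 t 10.1
```

Request:
{"method": "servo_tool", "body": {
  "series": "-1 0.02 -0.017 0 0 0 -7;-1 0.04 -0.035 0 0 0 -14;-1 0.065 -0.058 0 0 0 -21;-1 0.09 -0.08 0 0 0 -28;-1 0.103 -0.091 0 0 0 -35;-1 0.1085 -0.0955 0 0 0 -38.4;-1 0.1085 -0.0955 0 0 0 -38.4;-1 0.1085 -0.0955 0 0 0 -38.4"
}}

```text
time_s: 10.77
eef_pos: [0.6207, -0.2493, 0.2981]
eef_rot: [-0.002, 0.939, 0.345, -0.001]
wrist_force: [0.9, 1.0, 0.2]
opening: 1.003
grasp_force: 0.0
```

```bash
python3 go.py 621.7 -250.4 183 40.4; python3 - <<'E'
from h import *
c=cam("wrist"); P=cloud(c)
m=(P[...,2]>.18)&(P[...,2]<.2)&(np.hypot(P[...,0]-.622,P[...,1]+.250)<.06)
q=P[m]; r=cv2.minAreaRect((q[:,:2]*1000).astype(np.float32)); print("bar",len(q),r,cv2.boxPoints(r),np.median(q[:,2]))
E
```

```text
shift [0.0003 0.0019 0.1151] turn [-0.22  0.09 -0.07] | now [ 0.6207 -0.2493  0.2981] yaw 40.33 f [0.9 1.  0.2] op 1.003 gf 0.0 t 10.77
bar 1673 ((622.19140625, -249.54608154296875), (69.46002197265625, 13.851677894592285), 39.90278244018555) [[ 591.106   -266.51187]
 [ 599.99164 -277.13797]
 [ 653.2768  -232.58029]
 [ 644.3912  -221.9542 ]] 0.18878507428260602
```

Request:
{"method": "servo_tool", "body": {
  "series": "0 0.0005 0.0015 0.03 0 0 0;0 0.0005 0.0015 0.065 0 0 0;0 0.0005 0.0015 0.095 0 0 0;0 0.0005 0.0015 0.109 0 0 0;0 0.0005 0.0015 0.114 0 0 0;0 0.0005 0.0015 0.114 0 0 0;0 0.0005 0.0015 0.114 0 0 0;1 0.0005 0.0015 0.114 0 0 0;1 0.0005 0.0015 0.114 0 0 0;1 0.0005 0.0015 0.114 0 0 0;1 0.0005 0.0015 0.114 0 0 0;1 0.0005 0.0015 0.114 0 0 0"
}}

```text
time_s: 11.82
eef_pos: [0.6235, -0.2512, 0.189]
eef_rot: [0.001, 0.938, 0.345, 0.001]
wrist_force: [-1.1, 1.1, 6.6]
opening: 0.15
grasp_force: 59.6
```

```bash
python3 go.py 622 -250 184 40.2
```

```text
shift [-0.0004 -0.0019  0.005 ] turn [ 0.17 -0.06  0.21] | now [ 0.6235 -0.2512  0.189 ] yaw 40.41 f [-1.1  1.1  6.6] op 0.15 gf 59.6 t 11.82
```

Request:
{"method": "servo_tool", "body": {
  "series": "1 0 0 -0.005 0 0 0;1 0 0 -0.012 0 0 0;1 0 0 -0.022 0 0 0;1 0 0 -0.036 0 0 0;1 0 0 -0.055 0 0 0;1 0 0 -0.075 0 0 0;1 0 0 -0.085 0 0 0;1 0 0 -0.085 0 0 0"
}}

```text
time_s: 12.48
eef_pos: [0.6242, -0.2518, 0.2765]
eef_rot: [0.003, 0.938, 0.345, 0.002]
wrist_force: [0.2, 0.2, -1.0]
opening: 0.151
grasp_force: 58.6
```

```bash
python3 go.py 422 -352.5 330 2; python3 - <<'E'
from h import *
c=cam("wrist"); P=cloud(c); save("w5",c["img"],1.4)
E
```

```text
shift [-0.2191 -0.054  -0.0543] turn [ 0.33 -0.24 38.4 ] | now [ 0.6242 -0.2518  0.2765] yaw 40.4 f [ 0.2  0.2 -1. ] op 0.151 gf 58.6 t 12.48
```

View pics/w5.png

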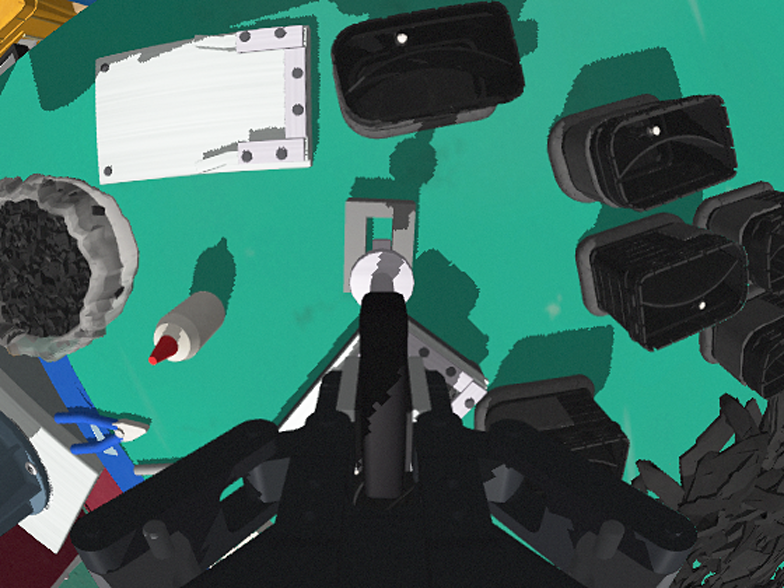

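The key is gripped and hanging straight, with its collar at (381,280). I raise it above the duct and look at the slot from just behind it.

```bash
python3 go.py 350 -354.5 350 2
```

```text
shift [-0.275  -0.0983 -0.0766] turn [ 0.18 -0.14 38.39] | now [ 0.6234 -0.2513  0.2741] yaw 40.4 f [-0.3 -0.3 -1.8] op 0.15 gf 58.6 t 12.53
```

Request:
{"method": "servo_tool", "body": {
  "series": "1 0 0 -0.02 0 0 0;1 0 0 -0.05 0 0 0;1 -0.01 -0.004 -0.07 0 0 3;1 -0.04 -0.015 -0.076 0 0 8;1 -0.075 -0.027 -0.076 0 0 13;1 -0.112 -0.04 -0.076 0 0 18;1 -0.15 -0.054 -0.076 0 0 23;1 -0.188 -0.068 -0.076 0 0 28;1 -0.225 -0.081 -0.076 0 0 33;1 -0.255 -0.091 -0.076 0 0 37;1 -0.27 -0.097 -0.076 0 0 38.4;1 -0.275 -0.0985 -0.076 0 0 38.4"
}}

```text
time_s: 13.53
eef_pos: [0.3468, -0.3545, 0.3466]
eef_rot: [-0.001, 1.0, 0.015, -0.001]
wrist_force: [0.9, 0.1, -1.5]
opening: 0.148
grasp_force: 58.8
```

```bash
python3 go.py 350 -354.5 350 2; python3 - <<'E'
from h import *
c=cam("wrist"); P=cloud(c); im=c["img"]; save("w6",im,1.4); np.savez("w6.npz",img=im,P=P)
hsv=cv2.cvtColor(im,cv2.COLOR_RGB2HSV)
Q=onplane(c,np.array(np.meshgrid(np.arange(560),np.arange(420))).reshape(2,-1).T,.032).reshape(420,560,3)*1000
m=((hsv[...,1]>90)&(abs(Q[...,0]-421)<45)&(abs(Q[...,1]+352)<35)).astype(np.uint8)
n,l,s,ce=cv2.connectedComponentsWithStats(m)
for k in range(1,n):
    if s[k,4]>60:
        r=cv2.minAreaRect(Q[l==k][:,:2].astype(np.float32)); print(s[k],np.round(ce[k]*1.4),r)
E
```

```text
shift [ 0.0032  0.0001 -0.0034] turn [-0.09  0.1  -0.24] | now [ 0.3468 -0.3545  0.3466] yaw 1.76 f [ 0.9  0.1 -1.5] op 0.148 gf 58.8 t 13.53
[269  93  13  37 447] [384. 156.] ((419.74774169921875, -352.83087158203125), (47.924034118652344, 15.832023620605469), 1.7123260498046875)
[248 141  52   4 173] [385. 199.] ((377.7569885253906, -352.09600830078125), (4.196099758148193, 67.91026306152344), 1.6988927125930786)
```

View pics/w6.png

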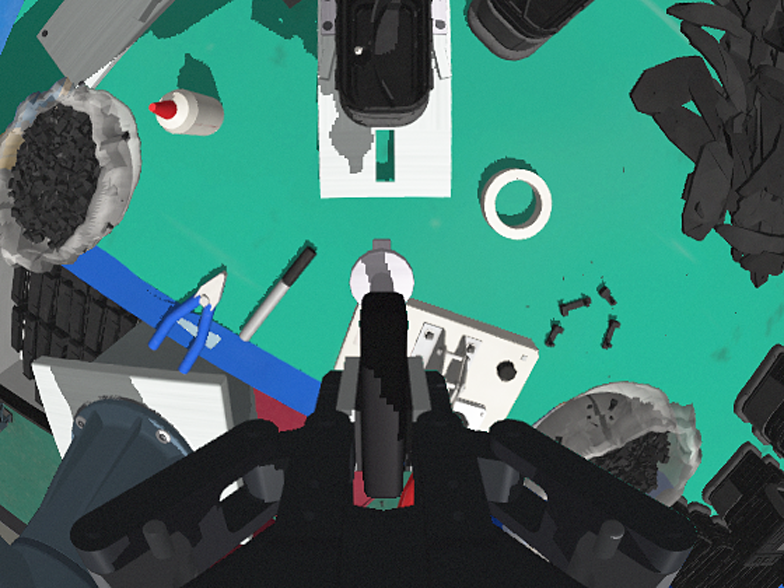

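```bash
python3 - <<'E'
from h import *
c=cam("wrist"); o=ctrl.get_obs(); tz=o["eef_pos"][2]; im=c["img"]
w,x,y,z=o["eef_rot"];A=R.from_quat([x,y,z,w])
def tool(uv,z): return np.round(A.inv().apply(onplane(c,np.array(uv)/1.4,z)-o["eef_pos"])*1000,1)
print("collar",tool([(350,280),(414,280)],tz-.147)); print("head tip",tool([(372.5,240),(391,240)],tz-.157-.0115))
print("handle tip",tool([(359,300),(409,300)],tz-.157+.157))
P=cloud(c); Pt=(A.inv().apply((P.reshape(-1,3)-o["eef_pos"]))*1000).reshape(P.shape)
for lo,hi in((140,152),(152,185)):
    m=(Pt[...,2]>lo)&(Pt[...,2]<hi)&(abs(Pt[...,1])<40)&(abs(Pt[...,0])<50); q=Pt[m]; print(lo,len(q),np.round(np.percentile(q,[1,50,99],axis=0),1).tolist())
E
python3 go.py 420.2 -352.7 346 2
```

```text
collar [[ -0.5 -20.3 147. ]
 [ -0.5  18.5 147. ]]
head tip [[ 19.9  -7.  168.5]
 [ 19.8   4.8 168.5]]
handle tip [[37.1 -6.5 -0. ]
 [37.1  7.1 -0. ]]
140 1086 [[-13.1, -20.3, 141.8], [4.5, -1.6, 147.0], [17.0, 17.1, 150.7]]
152 123 [[6.8, -17.8, 152.2], [16.9, -1.7, 168.5], [20.0, 14.6, 171.3]]
shift [0.0715 0.001  0.001 ] turn [-0.07  0.02 -0.07] | now [ 0.3487 -0.3542  0.347 ] yaw 1.93 f [-0.3  0.  -1.9] op 0.151 gf 58.8 t 13.63
```

Request:
{"method": "servo_tool", "body": {
  "series": "1 0.015 0 0 0 0 0;1 0.035 0 0 0 0 0;1 0.055 0.001 0 0 0 0;1 0.068 0.002 0.01 0 0 0;1 0.073 0.002 0.04 0 0 0;1 0.0735 0.002 0.075 0 0 0;1 0.0735 0.002 0.105 0 0 0;1 0.0735 0.002 0.12 0 0 0;1 0.0735 0.002 0.125 0 0 0;1 0.0735 0.002 0.125 0 0 0;1 0.0735 0.002 0.125 0 0 0"
}}

```text
time_s: 14.55
eef_pos: [0.424, -0.3535, 0.2235]
eef_rot: [0.0, 1.0, 0.018, 0.0]
wrist_force: [0.5, -0.6, -0.5]
opening: 0.156
grasp_force: 58.7
```

```bash
python3 go.py 422 -353.7 210 2; python3 - <<'E'
from h import *
c=cam("wrist"); save("w7",c["img"][110:280,180:380],3)
E
```

```text
shift [-0.002   0.0002  0.0135] turn [ 0.03 -0.04  0.07] | now [ 0.424  -0.3535  0.2235] yaw 2.07 f [ 0.5 -0.6 -0.5] op 0.156 gf 58.7 t 14.55
```

View pics/w7.png

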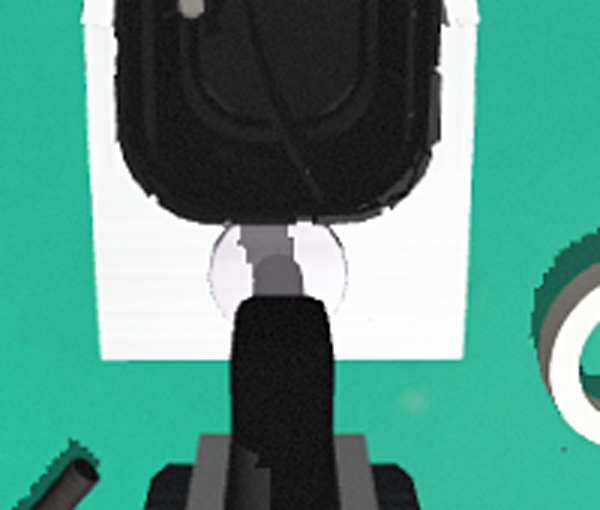

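The collar at (278,275) hides the slot, so I lower slowly on the measured offset and watch the force.

Request:
{"method": "servo_tool", "body": {
  "series": "1 -0.002 0 0 0 0 0;1 -0.002 0 0 0 0 0;1 -0.002 0 0.005 0 0 0;1 -0.002 0 0.01 0 0 0;1 -0.002 0 0.014 0 0 0;1 -0.002 0 0.017 0 0 0;1 -0.002 0 0.02 0 0 0;1 -0.002 0 0.022 0 0 0;1 -0.002 0 0.022 0 0 0"
}}

```text
time_s: 15.35
eef_pos: [0.4207, -0.3533, 0.2001]
eef_rot: [-0.0, 1.0, 0.017, -0.0]
wrist_force: [-0.5, 0.4, -1.8]
opening: 0.149
grasp_force: 58.8
```

```bash
python3 go.py 422 -353.7 190 2
```

```text
shift [0.0013 0.0005 0.0101] turn [-0.06  0.04 -0.01] | now [ 0.4207 -0.3533  0.2001] yaw 1.99 f [-0.5  0.4 -1.8] op 0.149 gf 58.8 t 15.35
```

Request:
{"method": "servo_tool", "body": {
  "series": "1 0 0 0.004 0 0 0;1 0 0 0.007 0 0 0;1 0 0 0.009 0 0 0;1 0 0 0.01 0 0 0;1 0 0 0.011 0 0 0;1 0 0 0.012 0 0 0;1 0 0 0.012 0 0 0"
}}

```text
time_s: 15.93
eef_pos: [0.4211, -0.3537, 0.1891]
eef_rot: [0.0, 1.0, 0.017, 0.0]
wrist_force: [0.0, -0.2, 0.1]
opening: 0.152
grasp_force: 58.9
```

```bash
python3 go.py 422 -353.7 189 2
```

```text
shift [ 0.0009 -0.      0.0001] turn [ 0.03 -0.02 -0.  ] | now [ 0.4211 -0.3537  0.1891] yaw 2.0 f [ 0.  -0.2  0.1] op 0.152 gf 58.9 t 15.93
```

Request:
{"method": "servo_tool", "body": {
  "series": "1 0 0 0.001 0 0 0;1 0 0 0.001 0 0 -5;1 0 0 0.001 0 0 -10;1 0 0 0.001 0 0 -15;1 0 0 0.001 0 0 -20;1 0 0 0.001 0 0 -25;1 0 0 0.001 0 0 -30;1 0 0 0.001 0 0 -35;1 0 0 0.001 0 0 -40;1 0 0 0.001 0 0 -45;1 0 0 0.001 0 0 -45"
}}

```text
time_s: 16.85
eef_pos: [0.4214, -0.3545, 0.189]
eef_rot: [0.001, 0.916, 0.4, 0.0]
wrist_force: [-1.0, -1.1, 4.8]
opening: 0.153
grasp_force: 59.5
```

```bash
python3 go.py 421 -353.7 189 92; python3 -c "
from h import *;o=ctrl.get_obs();print(o['torque'],o['q'])"
```

```text
shift [ 0.0003 -0.0009 -0.    ] turn [  0.13   0.1  -44.83] | now [ 0.4214 -0.3545  0.189 ] yaw 47.17 f [-1.  -1.1  4.8] op 0.153 gf 59.5 t 16.85
[-0.17304546  0.03385027  0.0136601 ] [-9.14773232e-01  1.95748747e-01  1.73307046e+00 -3.23084388e-04
  1.20997975e+00 -1.67103287e-01]
```

Request:
{"method": "servo_tool", "body": {
  "series": "1 0 0 0 0 0 -5;1 0 0 0 0 0 -10;1 0 0 0 0 0 -15;1 0 0 0 0 0 -20;1 0 0 0 0 0 -25;1 0 0 0 0 0 -30;1 0 0 0 0 0 -35;1 0 0 0 0 0 -40;1 0 0 0 0 0 -45;1 0 0 0 0 0 -45;1 0 0 0 0 0 -45"
}}

```text
time_s: 17.77
eef_pos: [0.4217, -0.3543, 0.189]
eef_rot: [0.001, 0.696, 0.718, -0.0]
wrist_force: [0.3, 0.4, 5.3]
opening: 0.15
grasp_force: 59.8
```

```bash
python3 go.py 421 -353.7 189 92; python3 - <<'E'
from h import *
print(ctrl.get_obs()['torque'])
c=cam("wrist"); P=cloud(c); m=(P[...,2]>.17)&(P[...,2]<.2)&(np.hypot(P[...,0]-.421,P[...,1]+.353)<.05)
q=P[m]; print(len(q)); r=cv2.minAreaRect((q[:,:2]*1000).astype(np.float32)); print(r)
E
```

```text
shift [ 0.0006 -0.0006 -0.    ] turn [ 0.11  0.11 -0.27] | now [ 0.4217 -0.3543  0.189 ] yaw 91.73 f [0.3 0.4 5.3] op 0.15 gf 59.8 t 17.77
[-0.01536742 -0.33079219  0.05728329]
6436
((423.68768310546875, -353.35516357421875), (38.248497009277344, 68.4602279663086), 20.75167465209961)
```

Request:
{"method": "servo_tool", "body": {
  "series": "0.2 0 0 -0.001 0 0 0;0.2 0 0 -0.001 0 0 0;0.2 0 0 -0.001 0 0 0;0.2 0 0 -0.001 0 0 0;0.2 0 0 -0.01 0 0 0;0.2 0 0 -0.03 0 0 0;0.2 0 0 -0.06 0 0 0;0.2 0 0 -0.1 0 0 0;0.2 0 0 -0.13 0 0 0;0.2 0 0 -0.13 0 0 0;0.2 0 0 -0.13 0 0 0"
}}

```text
time_s: 18.73
eef_pos: [0.4216, -0.3544, 0.3209]
eef_rot: [0.003, 0.695, 0.719, -0.0]
wrist_force: [-0.2, -0.2, -0.9]
opening: 0.4
grasp_force: 0.0
```

```bash
python3 go.py 421 -353.7 320 92; python3 - <<'E'
from h import *
c=cam("wrist"); P=cloud(c); save("w8",c["img"],1.4); np.savez("w8.npz",P=P)
m=(P[...,2]>.18)&(P[...,2]<.2)&(np.hypot(P[...,0]-.421,P[...,1]+.353)<.05)
q=P[m]; r=cv2.minAreaRect((q[:,:2]*1000).astype(np.float32)); print(r, np.median(q[:,2]), "at deck: expected .189"); print(cv2.boxPoints(r))
m=(P[...,2]>.13)&(P[...,2]<.16)&(np.hypot(P[...,0]-.516,P[...,1]+.349)<.085)
q=P[m]; r=cv2.minAreaRect((q[:,:2]*1000).astype(np.float32)); print("duct",r)
E
```

```text
shift [ 0.0007 -0.0006  0.0009] turn [ 0.18  0.25 -0.03] | now [ 0.4216 -0.3544  0.3209] yaw 91.97 f [-0.2 -0.2 -0.9] op 0.4 gf 0.0 t 18.73
((421.0056457519531, -354.42938232421875), (13.587235450744629, 69.82971954345703), 1.5065696239471436) 0.18881834224117072 at deck: expected .189
[[ 413.29642 -319.7052 ]
 [ 415.13235 -389.5108 ]
 [ 428.71487 -389.15356]
 [ 426.87894 -319.34796]]
duct ((512.2709350585938, -348.6577453613281), (116.91520690917969, 70.74000549316406), 1.6918431520462036)
```

View pics/w8.png

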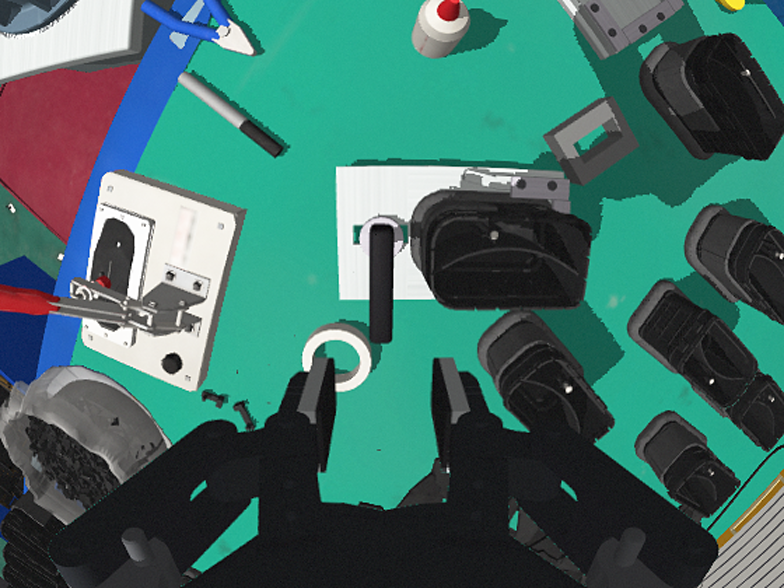

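The key is locked across the slot: bar yaw 91.5° against cradle 2°, and its top at 0.189 m, so it's seated. I move the arm aside and check the duct's home position from the top.

Request:
{"method": "servo_tool", "body": {
  "series": "0.2 -0.02 -0.02 -0.02 0 0 0;0.2 -0.05 -0.04 -0.03 0 0 0;0.2 -0.08 -0.06 -0.03 0 0 0;0.2 -0.11 -0.08 -0.03 0 0 0;0.2 -0.14 -0.11 -0.03 0 0 0;0.2 -0.17 -0.14 -0.03 0 0 0;0.2 -0.2 -0.16 -0.03 0 0 0;0.2 -0.2 -0.18 -0.03 0 0 0;0.2 -0.2 -0.18 -0.03 0 0 0;0.2 -0.2 -0.18 -0.03 0 0 0"
}}

```text
time_s: 19.62
eef_pos: [0.2469, -0.5594, 0.3456]
eef_rot: [-0.002, 0.696, 0.718, 0.001]
wrist_force: [-0.4, 1.4, 0.2]
opening: 0.401
grasp_force: 0.0
```

```bash
python3 - <<'E'
from h import *
c=cam("top"); P=cloud(c); np.savez("top1.npz",img=c["img"],P=P); P0=np.load("top0.npz")["P"]
def f(P,c,r,lo,hi):
    m=(P[...,2]>lo)&(P[...,2]<hi)&(np.hypot(P[...,0]-c[0],P[...,1]-c[1])<r); q=P[m]
    r=cv2.minAreaRect((q[:,:2]*1000).astype(np.float32)); return len(q),np.round(r[0],1),np.round(r[1],1),round(r[2],1)
print("duct rim now",f(P,(.514,-.349),.085,.125,.16))
print("duct rim in nest before",f(P0,(.6285,-.0594),.085,.105,.14))
print("key",f(P,(.421,-.354),.06,.165,.21))
for n,k in dict(a=(.748,-.186),b=(.591,-.493)).items(): print(n,f(P0,k,.085,.09,.13),f(P,k,.085,.09,.13))
print("bottle",f(P0,(.465,-.163),.03,.05,.15),f(P,(.465,-.163),.03,.05,.15))
print("tape",f(P0,(.385,-.475),.06,.012,.024),f(P,(.385,-.475),.06,.012,.024))
q=P[(abs(P[...,2]-.032)<.03)&(abs(P[...,0]-.49)<.14)&(abs(P[...,1]+.35)<.075)&(P[...,2]>.027)]; r=cv2.minAreaRect((q[:,:2]*1000).astype(np.float32)); print("cradle",r)
o=ctrl.get_obs(); print(o["eef_pos"],o["time_s"])
E
```

```text
duct rim now (292, array([ 514.3, -349.3]), array([116.6,  70.4]), 2.3)
duct rim in nest before (334, array([628.5, -59.4]), array([ 69.8, 118.3]), 43.5)
key (193, array([ 422. , -355.3]), array([14.1, 69.6]), 1.6)
a (374, array([ 748.2, -185.8]), array([ 69. , 118.7]), 52.9) (375, array([ 748.1, -185.8]), array([ 68.8, 119.2]), 53.1)
b (360, array([ 590.9, -493. ]), array([ 69.7, 117.2]), 47.2) (354, array([ 590.9, -493. ]), array([ 70.2, 117.8]), 47.0)
bottle (206, array([ 464.1, -164.2]), array([39.4, 41.3]), 0.2) (206, array([ 466.7, -164.2]), array([39.4, 41.8]), 0.3)
tape (295, array([ 380.1, -488.4]), array([71.3, 69.9]), 0.8) (292, array([ 380.1, -489. ]), array([71.5, 69.8]), 68.3)
cradle ((505.8148498535156, -346.14605712890625), (248.73806762695312, 132.20021057128906), 2.3837857246398926)
[ 0.24793293 -0.55901783  0.34620526] 19.6667
```

```bash
python3 -c "
from bench import ctrl; print(ctrl.hand_in())"
```

```text
the job is handed in; nothing more can be done
None
```

The duct is home under the cradle's lips and the steel key is seated, locked across the slot and released. The spare ducts, glue bottle and tape roll measured undisturbed; I handed the job in at 19.7 s, and no verdict came back.

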